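Ready the clay extruder for filling

TASK

Get the clamped clay extruder ready for filling. First put away the two loose die caps: set each down gently on the little die shelf, upright and in line with the two already there, so that all four stand side by side in one neat straight row with less than a finger's width between neighbours. Then take the plunger by its wooden knob, draw it back straight along the barrel without forcing it sideways until the whole red band on the rod has only just come out of the collar, and finish still gripping the knob and holding it there, so that a workmate can pack clay in at the open mouth; leave everything else where it stands.

Things in the scene. Friction and masses are not known exactly. Their poses are not given: they have to be found in the camera images.
- extruder: Clay extruder fixed level in a wooden cradle: aluminium collar 54 mm across and 30 mm long, then a steel barrel 45 mm across, 250 mm long, open at its far end (the mouth). Origin: on the bench under the centre of the collar's outer face, where the rod comes out. +x: level, from collar to mouth. Bore axis 125 mm above the origin; the plunger is drawn along -x. Nothing stands below the knob.
- knob (a point): Centre of the plunger's beech knob, on the rod's axis: 40 mm across, straight grip zone 9 mm either side of this point, 36 mm long overall, brass ferrule to 26 mm on the barrel side. +x along the rod to the barrel. 55 to 85 mm out from the collar's face at the start.
- band (a point): Centre of the red band round the plunger's rod, on its axis: 10 mm wide, 150 mm from the knob's centre towards the barrel. It starts hidden inside the extruder. In the extruder's frame its x is 0 when half out of the collar, -5 mm when just fully out.
- plunger: The loose rigid plunger: knob, 12 mm steel rod, 36 mm piston, 304 mm long past the knob's centre, about 0.35 kg. It lies in the collar and barrel with about 1 mm play all round, slides with a few newtons and stays where it is left. Origin at the knob's centre, +x along the rod to the piston.
- die_shelf: Low fixed wooden shelf: one board 350 mm long (its y axis) and 110 mm deep (its x axis), flat top 60 mm above the bench, no lip. Origin: on the bench under the middle of the board. The row stands on the board's long centre line, x = 0.
- cap_round_center (a point): Centre (half-way up) of a die cap already standing in the row on the shelf: knurled aluminium screw cap 52 mm in diameter, 24 mm high, brass face with a round opening, +z up. All caps weigh about 0.11 kg.
- cap_square_center (a point): Centre of the other die cap already in the row (square opening), same size. The two stand side by side, centres 60 mm apart, anywhere along the shelf; the row may be carried on at either end, where there is room.
- cap_strip_center (a point): Centre (half-way up) of a loose die cap lying face up on the bench (narrow slot opening), same size: 52 mm in diameter, 24 mm high, +z up.
- cap_star_center (a point): Centre (half-way up) of the other loose die cap lying face up on the bench (star opening), same size, +z up.

How it is judged:
By the outcome, as a careful person would: the job done as asked, in the order asked, and still so for the second after the job is handed in, while the arm keeps its last pose, push and grip.
It also fails if it takes over 54 s, if anything falls off the work surface, if the arm or the gripper's body presses on something with over 40 N, if the wrist force passes 120 N, or if a joint passes its speed limit or range.

ROBOT

A 6-joint arm with a two-finger parallel gripper is mounted at the origin on the work surface. World frame = base frame: x ahead of the robot, y to its left, z up, the work surface at z = 0. Lengths are in m, angles in rad, forces in N, time in s.
With the tool pointing down it reaches from about 0.325 to 0.85 m from the base axis. Payload 4.4 kg.
Tool frame: the origin (TCP) lies on the centre line of the jaws, within the pads' length; the fingertips stand arm.nose_length ahead of it and the grasp point (between the pads) lies 5 mm behind it (arm.nose_length is the distance from the TCP to the fingertips, in m); z points along the fingers, y is the line along which they close (so a half turn about z gives the same grasp; the last joint's range is limited). The gripper opens to 94 mm and grips with 3 to 60 N. Pads are 16 mm wide; open, the fingers measure 119 mm over their backs; the gripper's body (75 mm by 177 mm) begins 78 mm behind the grasp point.
Start: joints at [-1.282, 0.207, 1.542, -0, 1.393, -0.15], TCP at [0.244, -0.521, 0.191] pointing down, gripper open.
Joint ranges: [-2.73, 2.73], [-0.86, 2.22], [0.23, 2.46], [-1.11, 4.25], [0.08, 2.63], [-2.82, 2.82]. Speed limits (rad/s): [2.79, 2.79, 3.14, 3.14, 3.14, 3.14].

INTERFACE

Orientations are given as [roll, pitch, yaw] about the fixed x, y, z axes, in that order (R = Rz(yaw) Ry(pitch) Rx(roll)).
In Python, from bench import arm gives the robot as it stands.
- The arm moves only by the tool arm_command, never from a script. Its arguments are lists of equal length, an entry for each row: "fingers": the finger opening in m, from 0 to 0.094; "linear": the shift along the tool's x, y, z in m, a list of three; "dr": the turn, a rotation vector about the tool's x, y, z in degrees, a list of three. In form: {"fingers": [fingers, ...], "linear": [[dx, dy, dz], ...], "dr": [[wx, wy, wz], ...]}. A call has exactly 8 rows; each row shifts and turns the commanded pose from where the row before left it, along the tool's axes as they then stand; what a row does not reach is not made up. A row lasts 1/10 s, in which the tool goes at most 50 mm and 8.59 degrees, less where a joint would pass 70% of its speed; a pose out of reach is approached as far as the arm can. A call is refused whole if a number of a shift passes 0.05 or a number of a turn 8.59, either way. A call with a gripper value outside its range is refused whole. The fingers move at their own pace and stop on an object; the grip force is fixed at half the most. Time passes only in rows, so rows that do not move let the fingers close, or fill a call up. It gives the time, the measured TCP pose, the force, the opening and the grip force at its end, in the units of the state.
- arm.state(): the state, without advancing time (a new reading comes with each control period).
- arm.read_camera(name): name is "scene" or "top"; returns a dict with "img" (480x640x3 uint8, red, green, blue), "camera_matrix" (3x3 intrinsics, pixels), "world_from_camera" (4x4, takes a point from camera to world coordinates). Camera axes: x right, y up, looking along -z (the intrinsics and any distortion apply to the point x, -y, -z); pixel columns grow to the right and rows downward; lengths in m; the calibration is good to about 2 mm. A picture is of the moment at which its call begins. There is no depth.
- arm.close_job(): hands the job in; it is judged then, once.
The state is a dict: "time_s": time; "joints": joint angles; "joint_vel": joint speeds; "joint_torque": joint torques, N m; "ee_pos": TCP position; "orientation": TCP orientation; "wrist_force": force on the tool from outside, world axes, zero at the start; "wrist_torque": the same for the moment, N m; "width": finger opening in m; "grasp_force": force on a finger pad.
Only numpy, scipy, OpenCV 4.12 (cv2) and the standard library are available. Lean on these libraries where they do the work, as an engineer would, in place of code of your own. Each camera call takes 0.05 s, during which the arm holds its last target. There are 200 camera calls.

## Working session

There is one attempt and no reset: what is moved stays moved. The work goes in short steps, Python scripts to look and compute and a tool call to move; the robot and the scene stay as the last step left them, time stands still between calls to the robot, and variables do not carry over. Pictures are saved under pics/ and viewed, at most 10 in all, crops included, and the job is handed in when it is done.

Besides the shell and the picture viewer there is one more tool, called after ">>>" in YAML: its name, and indented under it one key for each argument. arm_command: Moves the arm, as the interface text tells. Its arguments: {"type":"object","properties":{"fingers":{"type":"array","items":{"type":"number"}},"linear":{"type":"array","items":{"type":"array","items":{"type":"number"}}},"dr":{"type":"array","items":{"type":"array","items":{"type":"number"}}}},"required":["fingers","linear","dr"]}

```bash
mkdir -p pics; ls; python3 - <<'E'
from bench import arm
import cv2
print(arm.state(), arm.nose_length)
for n in("scene","top"):
    c=arm.read_camera(n); cv2.imwrite(f"pics/{n}0.png",c["img"][:,:,::-1]); print(n,c["camera_matrix"],c["world_from_camera"],[k for k in c])
E
```

```text
pics
{'time_s': 0.0, 'joints': array([-1.28249177e+00,  2.07435141e-01,  1.54290535e+00, -3.09921637e-05,
        1.39350734e+00, -1.50485931e-01]), 'joint_vel': array([-0.00198032, -0.00042388, -0.0011625 ,  0.00125953, -0.00065076,
       -0.00234397]), 'joint_torque': array([ 2.79915375e-04, -3.70874763e+01, -2.81418586e+01,  6.98102382e-02,
        3.60049435e-02, -1.95593525e-04]), 'ee_pos': array([ 0.24403572, -0.51973427,  0.19020531]), 'orientation': array([-3.13935839e+00, -3.07943871e-04,  4.38795646e-01]), 'wrist_force': array([-0.2235422 ,  0.22315203,  0.94051679]), 'wrist_torque': array([ 0.01873312, -0.0572044 ,  0.04708513]), 'grasp_force': 0.0, 'width': 0.09378170488140544} 0.014
scene [[501.04401287   0.         314.09094223]
 [  0.         501.04401287 242.05929032]
 [  0.           0.           1.        ]] [[-0.81016828 -0.39258754  0.43531871  0.90944099]
 [ 0.58616924 -0.54983372  0.59505336  0.58285795]
 [ 0.00574237  0.7372638   0.67558058  0.70163342]
 [ 0.          0.          0.          1.        ]] ['img', 'camera_matrix', 'world_from_camera']
top [[610.76831609   0.         312.53678159]
 [  0.         610.76831609 237.90966977]
 [  0.           0.           1.        ]] [[ 0.01712714  0.98932443 -0.14471987  0.36541746]
 [-0.9998437   0.01758147  0.0018609   0.06391578]
 [ 0.00438542  0.14466537  0.98947092  1.28157818]
 [ 0.          0.          0.          1.        ]] ['img', 'camera_matrix', 'world_from_camera']
```

View pics/top0.png

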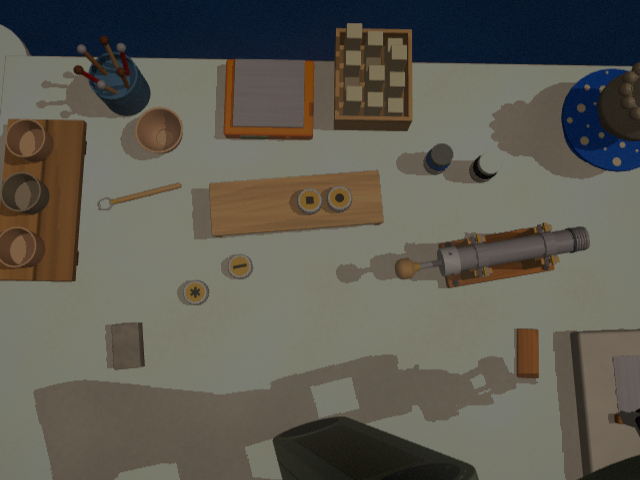

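View pics/scene0.png

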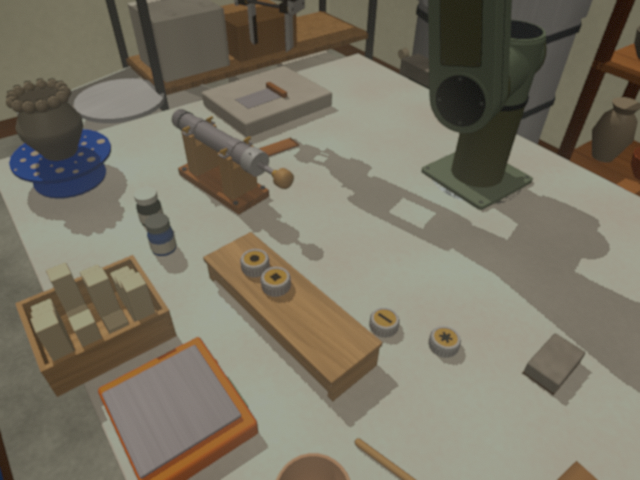

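```bash
cat > h.py <<'E'
import numpy as np, cv2
def ray(c,u,v):
    K=c["camera_matrix"];T=c["world_from_camera"]
    d=np.array([(u-K[0,2])/K[0,0],-(v-K[1,2])/K[1,1],-1.]);return T[:3,3],T[:3,:3]@d
def onplane(c,u,v,z):
    o,d=ray(c,u,v);return o+d*(z-o[2])/d[2]
def tri(cs,ps):
    A=np.zeros((3,3));b=np.zeros(3)
    for c,p in zip(cs,ps):
        o,d=ray(c,*p);d=d/np.linalg.norm(d);M=np.eye(3)-np.outer(d,d);A+=M;b+=M@o
    return np.linalg.solve(A,b)
def px(c,P):
    T=c["world_from_camera"];q=T[:3,:3].T@(np.asarray(P)-T[:3,3]);K=c["camera_matrix"]
    return K[0,0]*q[0]/-q[2]+K[0,2],K[1,1]*-q[1]/-q[2]+K[1,2]
E
python3 - <<'E'
from bench import arm
from h import *
t=arm.read_camera("top");s=arm.read_camera("scene")
P={'sq':((310,201),(276,278),.084),'rd':((340,198),(255,260),.084),'strip':((239,266),(384,318),.024),'star':((195,292),(445,338),.024),
'knob':((405,268),(283,178),.125)}
for n,(a,b,z) in P.items(): print(n,onplane(t,*a,z).round(4),onplane(s,*b,z).round(4),tri([t,s],[a,b]).round(4))
for a in [(209,183),(380,171),(383,221),(213,236)]: print('shelf',onplane(t,*a,.06).round(4))
print('collar',onplane(t,451,261,.125),onplane(t,575,241,.125))
a=cv2.resize(t["img"][150:320,170:400],None,fx=3.4,fy=3.4,interpolation=2)
cv2.imwrite("pics/t1.png",np.clip(a.astype(float)*1.5,0,255).astype('u1')[:,:,::-1])
a=cv2.resize(t["img"][215:295,390:600],None,fx=3.8,fy=3.8,interpolation=2)
b=cv2.resize(s["img"][90:220,160:350],None,fx=2.2,fy=2.2,interpolation=2)
b=cv2.copyMakeBorder(b,0,0,0,a.shape[1]-b.shape[1],0)
cv2.imwrite("pics/t2.png",np.clip(np.vstack([a,b]).astype(float)*1.5,0,255).astype('u1')[:,:,::-1])
E
```

```text
sq [0.6151 0.068  0.084 ] [0.6166 0.0743 0.084 ] [0.6151 0.0689 0.0787]
rd [0.6223 0.0081 0.084 ] [0.6231 0.0163 0.084 ] [0.6218 0.0091 0.078 ]
strip [0.488  0.2124 0.024 ] [0.4883 0.2124 0.024 ] [0.4881 0.2124 0.0238]
star [0.4329 0.3008 0.024 ] [0.4341 0.3031 0.024 ] [0.4327 0.3017 0.0215]
knob [ 0.4799 -0.115   0.125 ] [ 0.478  -0.1128  0.125 ] [ 0.4788 -0.1141  0.1249]
shelf [0.6539 0.2754 0.06  ]
shelf [ 0.6855 -0.0746  0.06  ]
shelf [ 0.5813 -0.0808  0.06  ]
shelf [0.5444 0.2628 0.06  ]
collar [ 0.49481333 -0.20277902  0.125     ] [ 0.53753075 -0.44117407  0.125     ]
```

View pics/t1.png

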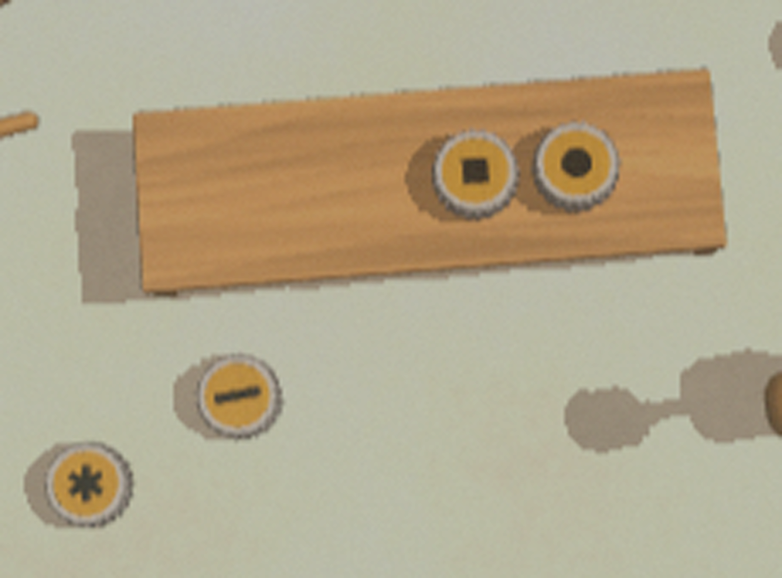

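View pics/t2.png

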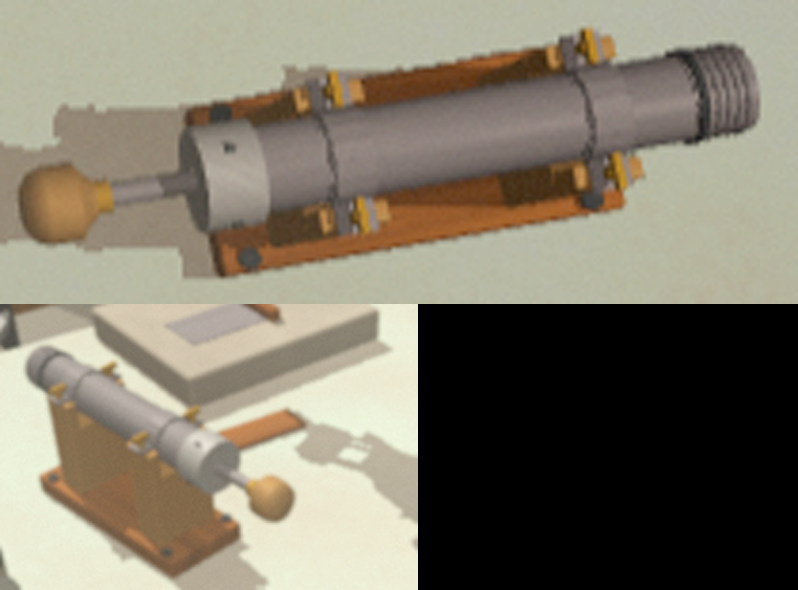

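The top view shows square (309.6,200.0) and round (339.7,197.6) on the shelf, strip (239.7,265.9) and star (195.4,292.4) on the bench, and the knob near (406,268). There is room for two caps beyond the square one. I'm turning the tool to the row's heading, then working out shifts.

>>> arm_command:
  fingers: [0.094, 0.094, 0.094, 0.094, 0.094, 0.094, 0.094, 0.094]
  linear:
    - [0, 0, -0.005]
    - [0, 0, -0.005]
    - [0, 0, -0.005]
    - [0, 0, -0.005]
    - [0, 0, -0.005]
    - [0, 0, -0.005]
    - [0, 0, 0]
    - [0, 0, 0]
  dr:
    - [0, 0, -8.5]
    - [0, 0, -8.5]
    - [0, 0, -8.5]
    - [0, 0, -8.5]
    - [0, 0, -8.5]
    - [0, 0, -8.5]
    - [0, 0, -8.5]
    - [0, 0, -8.5]

```text
time_s: 1.0
ee_pos: [0.2442, -0.5205, 0.2213]
orientation: [-3.142, -0.0, 1.632]
wrist_force: [0.6, 0.5, 0.3]
width: 0.0936
grasp_force: 0.0
```

```bash
cat >> h.py <<'E'
from scipy.spatial.transform import Rotation as Ro
def go(arm,target,yaw_deg=None):
    s=arm.state();R=Ro.from_euler('xyz',s["orientation"]);p=s["ee_pos"]
    print('t',round(s["time_s"],2),'pos',p.round(4),'rpy',np.degrees(s["orientation"]).round(2),'w',round(s["width"],4),'F',s["wrist_force"].round(1),'g',round(s["grasp_force"],1))
    if yaw_deg is not None:
        G=Ro.from_euler('xyz',[180,0,yaw_deg],degrees=True)
        print('rotvec deg',np.degrees((R.inv()*G).as_rotvec()).round(2))
        R2=G
    else:R2=R
    print('shift before turn',R.inv().apply(np.array(target)-p).round(4),'after turn',R2.inv().apply(np.array(target)-p).round(4))
E
python3 - <<'E'
from bench import arm
from h import *
t=arm.read_camera("top");s=arm.read_camera("scene")
# refine caps: brass blobs on bench; barrel/knob axes
P={}
for n,u,v,z in[('sq',309.6,200,.084),('rd',339.7,197.6,.084),('strip',239.7,265.9,.024),('star',195.4,292.4,.024)]:
    u0,v0=int(u)-22,int(v)-22;im=t["img"][v0:v0+45,u0:u0+45]
    g=cv2.resize(im,None,fx=8,fy=8,interpolation=2);hsv=cv2.cvtColor(g,cv2.COLOR_RGB2HSV)
    c=cv2.HoughCircles(cv2.GaussianBlur(cv2.extractChannel(g,2),(0,0),4),cv2.HOUGH_GRADIENT,1.5,400,param1=60,param2=20,minRadius=60,maxRadius=120)
    c=c[0,0]/8 if c is not None else [0,0,0]
    P[n]=onplane(t,u,v,z);print(n,P[n].round(4),'hough',c[0]+u0-.5,c[1]+v0-.5,c[2])
d=P['sq']-P['rd'];print('d',np.linalg.norm(d),np.degrees(np.arctan2(-d[0],d[1])))
for z0 in[(P['strip'],'strip')]: go(arm,[z0[0][0],z0[0][1],.22],96)
np.savez('cal.npz',t=t["img"],s=s["img"])
# scene reprojection of top-derived points
for n in P: print(n,np.round(px(s,P[n]),1))
E
```

```text
sq [0.6171 0.0688 0.084 ] hough 286.5 177.5 0
rd [0.6231 0.0087 0.084 ] hough 316.5 174.5 0
strip [0.4882 0.211  0.024 ] hough 216.5 242.5 0
star [0.4321 0.3    0.024 ] hough 172.5 269.5 0
d 0.06043972698866627 5.683202892055787
t 1.1 pos [ 0.2442 -0.5204  0.2211] rpy [-1.7999e+02 -3.0000e-02  9.3120e+01] w 0.0941 F [-0.2 -0.5  0.4] g 0.0
rotvec deg [-0.01 -0.03 -2.88]
shift before turn [0.717  0.2835 0.0014] after turn [0.7019 0.3191 0.0011]
sq [274.  276.2]
rd [252.8 257.5]
strip [383.4 317.5]
star [444.5 336.2]
```

>>> arm_command:
  fingers: [0.094, 0.094, 0.094, 0.094, 0.094, 0.094, 0.094, 0.094]
  linear:
    - [0.044, 0.0197, 0]
    - [0.044, 0.0197, 0]
    - [0.044, 0.0197, 0]
    - [0.044, 0.0197, 0]
    - [0.044, 0.0197, 0]
    - [0.044, 0.0197, 0]
    - [0.044, 0.0197, 0]
    - [0.044, 0.0197, 0]
  dr:
    - [0, 0, -2.6]
    - [0, 0, 0]
    - [0, 0, 0]
    - [0, 0, 0]
    - [0, 0, 0]
    - [0, 0, 0]
    - [0, 0, 0]
    - [0, 0, 0]

```text
time_s: 1.9
ee_pos: [0.3681, -0.1534, 0.2214]
orientation: [3.141, 0.0, 1.667]
wrist_force: [0.3, -0.4, 0.3]
width: 0.0936
grasp_force: 0.0
```

>>> arm_command:
  fingers: [0.094, 0.094, 0.094, 0.094, 0.094, 0.094, 0.094, 0.094]
  linear:
    - [0.044, 0.0197, 0.01]
    - [0.044, 0.0197, 0.01]
    - [0.044, 0.0197, 0.01]
    - [0.044, 0.0197, 0.01]
    - [0.044, 0.0197, 0.01]
    - [0.044, 0.0197, 0.01]
    - [0.044, 0.0197, 0.01]
    - [0.044, 0.0197, 0.01]
  dr:
    - [0, 0, 0]
    - [0, 0, 0]
    - [0, 0, 0]
    - [0, 0, 0]
    - [0, 0, 0]
    - [0, 0, 0]
    - [0, 0, 0]
    - [0, 0, 0]

```text
time_s: 2.7
ee_pos: [0.4897, 0.2129, 0.1409]
orientation: [3.141, 0.0, 1.668]
wrist_force: [0.3, -1.2, 0.1]
width: 0.0943
grasp_force: 0.0
```

```bash
python3 - <<'E'
from bench import arm
from h import *
go(arm,[.4882,.211,.018],95.7)
E
```

```text
t 2.7 pos [0.4897 0.2129 0.1409] rpy [1.7999e+02 1.0000e-02 9.5560e+01] w 0.0943 F [ 0.3 -1.2  0.1] g 0.0
rotvec deg [ 0.01  0.01 -0.14]
shift before turn [-0.0017 -0.0017  0.1229] after turn [-0.0017 -0.0017  0.1229]
```

>>> arm_command:
  fingers: [0.094, 0.094, 0.094, 0.094, 0.094, 0.094, 0.094, 0.06]
  linear:
    - [-0.0017, -0.0017, 0.02]
    - [0, 0, 0.035]
    - [0, 0, 0.03]
    - [0, 0, 0.018]
    - [0, 0, 0.012]
    - [0, 0, 0.008]
    - [0, 0, 0]
    - [0, 0, 0]
  dr:
    - [0, 0, 0]
    - [0, 0, 0]
    - [0, 0, 0]
    - [0, 0, 0]
    - [0, 0, 0]
    - [0, 0, 0]
    - [0, 0, 0]
    - [0, 0, 0]

```text
time_s: 3.5
ee_pos: [0.4889, 0.209, 0.0192]
orientation: [3.14, -0.0, 1.67]
wrist_force: [0.3, -0.4, 0.2]
width: 0.089
grasp_force: 0.0
```

>>> arm_command:
  fingers: [0.04, 0.04, 0.04, 0.04, 0.04, 0.04, 0.04, 0.04]
  linear:
    - [0, 0, 0]
    - [0, 0, 0]
    - [0, 0, 0]
    - [0, 0, 0]
    - [0, 0, 0]
    - [0, 0, 0]
    - [0, 0, 0]
    - [0, 0, 0]
  dr:
    - [0, 0, 0]
    - [0, 0, 0]
    - [0, 0, 0]
    - [0, 0, 0]
    - [0, 0, 0]
    - [0, 0, 0]
    - [0, 0, 0]
    - [0, 0, 0]

```text
time_s: 4.3
ee_pos: [0.4879, 0.2089, 0.0183]
orientation: [-3.141, 0.0, 1.671]
wrist_force: [-0.5, 0.0, 0.2]
width: 0.04
grasp_force: 0.0
```

```bash
python3 - <<'E'
from bench import arm
from h import *
go(arm,[.6112,.1285,.11])
E
```

```text
t 4.3 pos [0.4879 0.2089 0.0183] rpy [-179.99    0.     95.74] w 0.04 F [-0.5  0.   0.2] g 0.0
shift before turn [-0.0923  0.1146 -0.0917] after turn [-0.0923  0.1146 -0.0917]
```

The fingers closed to 40 mm with no force, so they are holding nothing. Looking.

```bash
python3 - <<'E'
from bench import arm
from h import *
t=arm.read_camera("top");s=arm.read_camera("scene")
a=cv2.resize(t["img"][200:400,120:320],(400,400));b=cv2.resize(s["img"][220:420,300:500],(400,400),interpolation=2)
cv2.imwrite("pics/m1.png",np.clip(np.hstack([a,b]).astype(float)*1.5,0,255).astype('u1')[:,:,::-1])
E
```

```text
(no output)
```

View pics/m1.png

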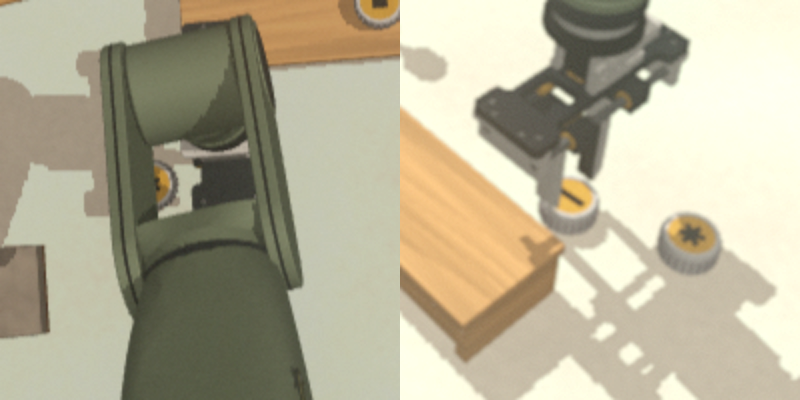

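```bash
python3 - <<'E'
from bench import arm
from h import *
t=arm.read_camera("top");s=arm.read_camera("scene")
st=arm.state();R=Ro.from_euler('xyz',st["orientation"])
for o in(-.02,.02):
    P=st["ee_pos"]+R.apply([0,o,.014]);print(P.round(4),'scene',np.round(px(s,P),1),'top',np.round(px(t,P),1))
im=s["img"].copy()
im=cv2.resize(im[230:350,330:490],(800,600),interpolation=2)
for o in(-.02,.02):
    P=st["ee_pos"]+R.apply([0,o,.014]);u,v=px(s,P);cv2.circle(im,(int((u-330)*5),int((v-230)*5)),4,(255,0,0),-1)
cv2.imwrite("pics/m2.png",np.clip(im.astype(float)*1.4,0,255).astype('u1')[:,:,::-1])
E
```

```text
[0.4681 0.2069 0.0043] scene [389.3 317.8] top [242.4 276.5]
[0.5079 0.2109 0.0043] scene [373.8 329.8] top [241.1 257.5]
```

View pics/m2.png

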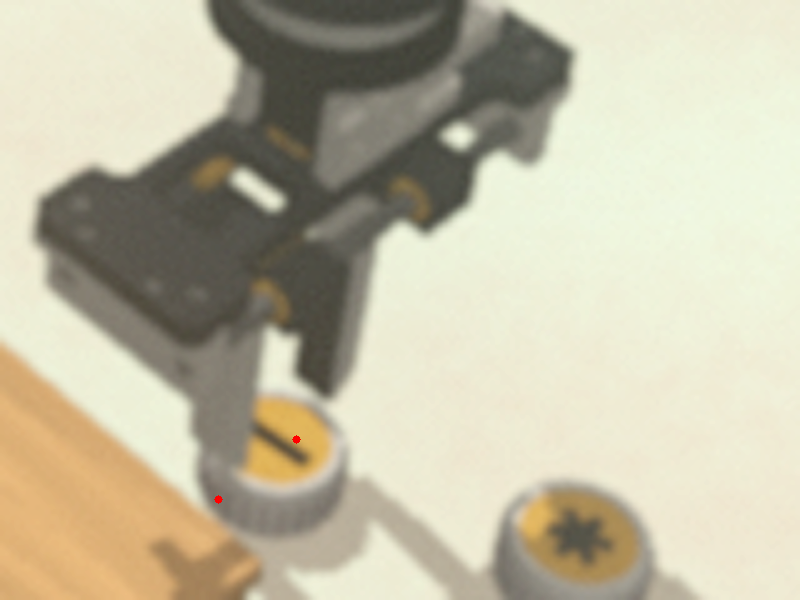

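The picture shows the strip cap unmoved at (385,317). The fingertips look about 7 px higher than the reported pose predicts. I'm checking where the gripper really is against its known size.

```bash
python3 - <<'E'
from bench import arm
from h import *
s=arm.read_camera("scene")
st=arm.state();R=Ro.from_euler('xyz',st["orientation"])
f=lambda P:((np.array(px(s,P))-[330,230])*5).round(0)
for dz in(0,.01,.02):
    print('dz',dz)
    for x in(-.0375,.0375):
        for y in(-.0885,.0885): print('body',x,y,f(st["ee_pos"]+R.apply([x,y,-.083])+[0,0,dz]))
    for y in(-.02,.02,-.0325,.0325):
        for x in (-.008,.008): print('tip',x,y,f(st["ee_pos"]+R.apply([x,y,.014])+[0,0,dz]))
print(np.load('cal.npz')['s'].shape, [ (np.abs(s["img"][300:345,370:400].astype(int)-np.load('cal.npz')['s'][300:345,370:400]).mean())])
E
```

```text
dz 0
body -0.0375 -0.0885 [378.  98.]
body -0.0375 0.0885 [  8. 352.]
body 0.0375 -0.0885 [550. 214.]
body 0.0375 0.0885 [180. 496.]
tip -0.008 -0.02 [280. 426.]
tip 0.008 -0.02 [314. 452.]
tip -0.008 0.02 [202. 485.]
tip 0.008 0.02 [236. 513.]
tip -0.008 -0.0325 [303. 408.]
tip 0.008 -0.0325 [337. 434.]
tip -0.008 0.0325 [177. 504.]
tip 0.008 0.0325 [211. 533.]
dz 0.01
body -0.0375 -0.0885 [382.  77.]
body -0.0375 0.0885 [  9. 331.]
body 0.0375 -0.0885 [556. 193.]
body 0.0375 0.0885 [183. 475.]
tip -0.008 -0.02 [283. 408.]
tip 0.008 -0.02 [317. 434.]
tip -0.008 0.02 [204. 467.]
tip 0.008 0.02 [238. 495.]
tip -0.008 -0.0325 [306. 390.]
tip 0.008 -0.0325 [341. 416.]
tip -0.008 0.0325 [179. 486.]
tip 0.008 0.0325 [213. 515.]
dz 0.02
body -0.0375 -0.0885 [386.  55.]
body -0.0375 0.0885 [ 10. 310.]
body 0.0375 -0.0885 [561. 171.]
body 0.0375 0.0885 [185. 454.]
tip -0.008 -0.02 [286. 389.]
tip 0.008 -0.02 [320. 416.]
tip -0.008 0.02 [207. 449.]
tip 0.008 0.02 [241. 477.]
tip -0.008 -0.0325 [310. 371.]
tip 0.008 -0.0325 [344. 398.]
tip -0.008 0.0325 [181. 468.]
tip 0.008 0.0325 [216. 496.]
(480, 640, 3) [np.float64(19.80666666666667)]
```

The gripper really sits about 23 mm higher than reported: the body, both tips and the cap all fit dz ≈ 0.023. The tips are just above the cap. I'll reopen, go down about 20 mm and grip.

>>> arm_command:
  fingers: [0.094, 0.094, 0.094, 0.094, 0.094, 0.094, 0.094, 0.094]
  linear:
    - [0, 0, -0.005]
    - [0.002, 0, 0]
    - [0, 0, 0]
    - [0, 0, 0]
    - [0, 0, 0.008]
    - [0, 0, 0.007]
    - [0, 0, 0.005]
    - [0, 0, 0.005]
  dr:
    - [0, 0, 0]
    - [0, 0, 0]
    - [0, 0, 0]
    - [0, 0, 0]
    - [0, 0, 0]
    - [0, 0, 0]
    - [0, 0, 0]
    - [0, 0, 0]

```text
time_s: 5.35
ee_pos: [0.4873, 0.2107, -0.0026]
orientation: [-3.14, 0.0, 1.671]
wrist_force: [0.4, 0.5, -0.7]
width: 0.0937
grasp_force: 0.0
```

>>> arm_command:
  fingers: [0.04, 0.04, 0.04, 0.04, 0.04, 0.04, 0.04, 0.04]
  linear:
    - [0, 0, 0]
    - [0, 0, 0]
    - [0, 0, 0]
    - [0, 0, 0]
    - [0, 0, 0]
    - [0, 0, 0]
    - [0, 0, 0]
    - [0, 0, 0]
  dr:
    - [0, 0, 0]
    - [0, 0, 0]
    - [0, 0, 0]
    - [0, 0, 0]
    - [0, 0, 0]
    - [0, 0, 0]
    - [0, 0, 0]
    - [0, 0, 0]

```text
time_s: 6.15
ee_pos: [0.4879, 0.2109, -0.0014]
orientation: [3.141, -0.0, 1.671]
wrist_force: [-0.5, -0.4, 1.5]
width: 0.0511
grasp_force: 30.0
```

Gripped: width 51.1 mm, 30 N. Lifting and carrying it over the third place.

>>> arm_command:
  fingers: [0.04, 0.04, 0.04, 0.04, 0.04, 0.04, 0.04, 0.04]
  linear:
    - [0, 0, -0.02]
    - [0, 0, -0.04]
    - [0, 0, -0.04]
    - [-0.024, 0.028, 0]
    - [-0.03, 0.036, 0]
    - [-0.024, 0.03, 0]
    - [-0.0162, 0.0204, 0]
    - [0, 0, 0]
  dr:
    - [0, 0, 0]
    - [0, 0, 0]
    - [0, 0, 0]
    - [0, 0, 0]
    - [0, 0, 0]
    - [0, 0, 0]
    - [0, 0, 0]
    - [0, 0, 0]

```text
time_s: 6.95
ee_pos: [0.6138, 0.1261, 0.0981]
orientation: [3.14, 0.001, 1.668]
wrist_force: [-0.7, -0.1, -0.5]
width: 0.0515
grasp_force: 30.0
```

```bash
python3 - <<'E'
from bench import arm
from h import *
go(arm,[.6112,.1285,.0615],95.7)
s=arm.read_camera("scene")
st=arm.state();R=Ro.from_euler('xyz',st["orientation"])
im=cv2.resize(s["img"][140:360,200:440],(800,733),interpolation=2)[:600];k=800/240
for dz in(0,.023):
  for x,y,z in[(.008,.0255,.014),(.008,-.038,.014),(.0375,-.0885,-.083),(.0375,.0885,-.083)]:
    u,v=px(s,st["ee_pos"]+R.apply([x,y,z])+[0,0,dz]);cv2.circle(im,(int((u-200)*k),int((v-140)*k)),3,(255,0,0) if dz else (0,0,255),-1)
cv2.imwrite("pics/m3.png",np.clip(im.astype(float)*1.4,0,255).astype('u1')[:,:,::-1])
E
```

```text
t 6.95 pos [0.6138 0.1261 0.0981] rpy [1.799e+02 5.000e-02 9.554e+01] w 0.0515 F [-0.7 -0.1 -0.5] g 30.0
rotvec deg [ 0.1   0.05 -0.16]
shift before turn [ 0.0027 -0.0024  0.0366] after turn [ 0.0027 -0.0024  0.0366]
```

View pics/m3.png

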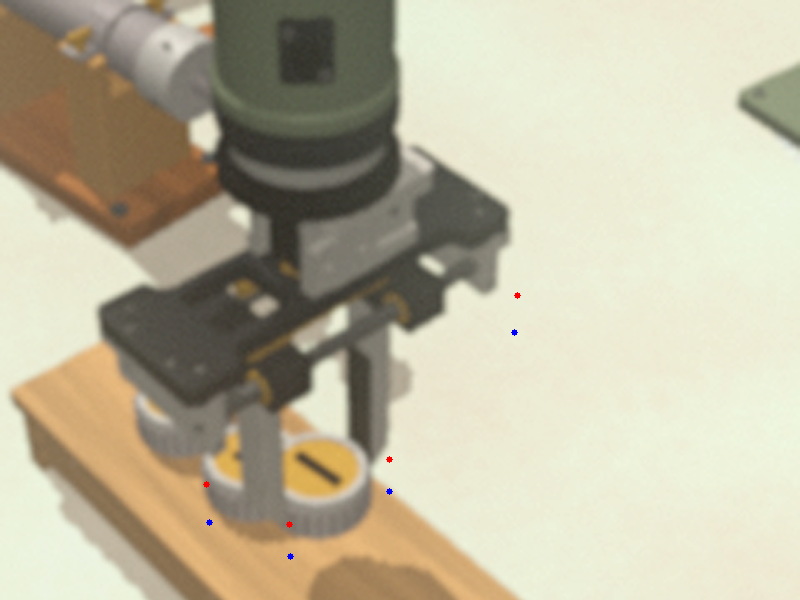

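Red markers (dz 0.023) fit the tips, so the offset is the same here. Lowering to just above the board.

>>> arm_command:
  fingers: [0.04, 0.04, 0.04, 0.04, 0.04, 0.04, 0.04, 0.04]
  linear:
    - [0, 0, 0]
    - [0, 0, 0.008]
    - [0, 0, 0.01]
    - [0, 0, 0.008]
    - [0, 0, 0.006]
    - [0, 0, 0.004]
    - [0, 0, 0]
    - [0, 0, 0]
  dr:
    - [0, 0, 0]
    - [0, 0, 0]
    - [0, 0, 0]
    - [0, 0, 0]
    - [0, 0, 0]
    - [0, 0, 0]
    - [0, 0, 0]
    - [0, 0, 0]

```text
time_s: 7.8
ee_pos: [0.6112, 0.1286, 0.0624]
orientation: [3.141, 0.0, 1.671]
wrist_force: [0.1, 0.6, -1.0]
width: 0.0512
grasp_force: 30.0
```

```bash
python3 - <<'E'
from bench import arm
from h import *
go(arm,[.6112,.1285,.0585],95.7)
E
```

```text
t 7.8 pos [0.6112 0.1286 0.0624] rpy [179.99   0.    95.74] w 0.0512 F [ 0.1  0.6 -1. ] g 30.0
rotvec deg [0.01 0.   0.04]
shift before turn [-0.0001 -0.      0.0039] after turn [-0.0001 -0.      0.0039]
```

Spot on. Lowering the last few millimetres slowly.

>>> arm_command:
  fingers: [0.04, 0.04, 0.04, 0.04, 0.04, 0.04, 0.04, 0.04]
  linear:
    - [0, 0, 0.001]
    - [0, 0, 0.001]
    - [0, 0, 0.0005]
    - [0, 0, 0.0005]
    - [0, 0, 0.0004]
    - [0, 0, 0]
    - [0, 0, 0]
    - [0, 0, 0]
  dr:
    - [0, 0, 0]
    - [0, 0, 0]
    - [0, 0, 0]
    - [0, 0, 0]
    - [0, 0, 0]
    - [0, 0, 0]
    - [0, 0, 0]
    - [0, 0, 0]

```text
time_s: 8.6
ee_pos: [0.6111, 0.1286, 0.059]
orientation: [3.142, -0.0, 1.671]
wrist_force: [0.4, 0.1, 0.2]
width: 0.0512
grasp_force: 30.0
```

>>> arm_command:
  fingers: [0.04, 0.04, 0.04, 0.04, 0.04, 0.04, 0.04, 0.04]
  linear:
    - [0, 0, 0.0004]
    - [0, 0, 0.0003]
    - [0, 0, 0.0003]
    - [0, 0, 0]
    - [0, 0, 0]
    - [0, 0, 0]
    - [0, 0, 0]
    - [0, 0, 0]
  dr:
    - [0, 0, 0]
    - [0, 0, 0]
    - [0, 0, 0]
    - [0, 0, 0]
    - [0, 0, 0]
    - [0, 0, 0]
    - [0, 0, 0]
    - [0, 0, 0]

```text
time_s: 9.4
ee_pos: [0.6112, 0.1286, 0.0586]
orientation: [3.141, 0.0, 1.671]
wrist_force: [-2.2, -1.0, 5.4]
width: 0.051
grasp_force: 30.0
```

>>> arm_command:
  fingers: [0.094, 0.094, 0.094, 0.094, 0.094, 0.094, 0.094, 0.094]
  linear:
    - [0, 0, 0]
    - [0, 0, 0]
    - [0, 0, 0]
    - [0, 0, 0]
    - [0, 0, 0]
    - [0, 0, -0.01]
    - [0, 0, -0.03]
    - [0, 0, -0.03]
  dr:
    - [0, 0, 0]
    - [0, 0, 0]
    - [0, 0, 0]
    - [0, 0, 0]
    - [0, 0, 0]
    - [0, 0, 0]
    - [0, 0, 0]
    - [0, 0, 0]

```text
time_s: 10.2
ee_pos: [0.6104, 0.1285, 0.1285]
orientation: [-3.14, -0.0, 1.671]
wrist_force: [0.3, 0.0, 0.3]
width: 0.0938
grasp_force: 0.0
```

>>> arm_command:
  fingers: [0.094, 0.094, 0.094, 0.094, 0.094, 0.094, 0.094, 0.094]
  linear:
    - [0.02, -0.0172, 0]
    - [0.036, -0.0308, 0]
    - [0.036, -0.0308, 0]
    - [0.036, -0.0308, 0]
    - [0.033, -0.028, 0]
    - [0.0273, -0.0236, 0]
    - [0, 0, 0]
    - [0, 0, 0.03]
  dr:
    - [0, 0, 0]
    - [0, 0, 0]
    - [0, 0, 0]
    - [0, 0, 0]
    - [0, 0, 0]
    - [0, 0, 0]
    - [0, 0, 0]
    - [0, 0, 0]

```text
time_s: 11.0
ee_pos: [0.4359, 0.3026, 0.1029]
orientation: [3.13, -0.004, 1.674]
wrist_force: [2.0, 0.3, 0.2]
width: 0.0938
grasp_force: 0.0
```

```bash
python3 - <<'E'
from bench import arm
from h import *
go(arm,[.4321,.3,-.002],95.7)
t=arm.read_camera("top");s=arm.read_camera("scene")
a=cv2.resize(t["img"][150:320,150:400],(590,401),interpolation=2);b=s["img"][200:401,210:500];
cv2.imwrite("pics/m4.png",np.clip(np.vstack([a,cv2.resize(b,None,fx=590/290,fy=199/201)]).astype(float)*1.5,0,255).astype('u1')[:,:,::-1])
E
```

```text
t 11.0 pos [0.4359 0.3026 0.1029] rpy [179.33  -0.21  95.89] w 0.0938 F [2.  0.3 0.2] g 0.0
rotvec deg [ 0.67 -0.21  0.19]
shift before turn [-0.0026 -0.0053  0.1049] after turn [-0.0022 -0.004   0.1049]
```

View pics/m4.png

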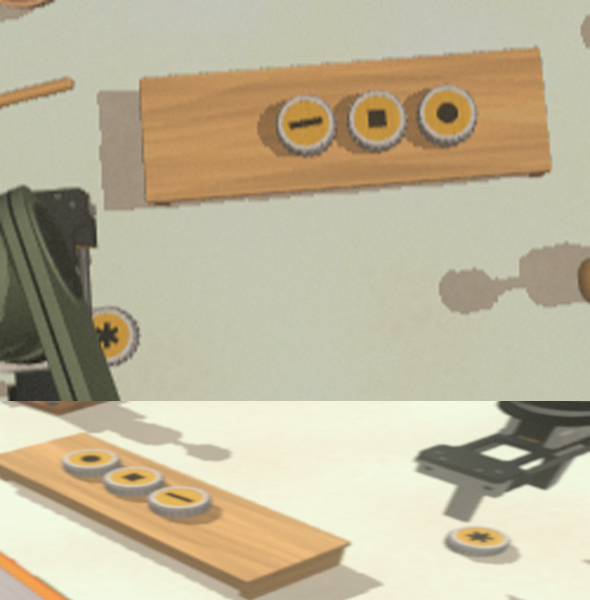

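The strip cap stands in line: round (447,113), square (377,119), strip (306,124) in the crop, at even spacing. Now descending on the star cap.

>>> arm_command:
  fingers: [0.094, 0.094, 0.094, 0.094, 0.094, 0.094, 0.094, 0.094]
  linear:
    - [0, 0, 0]
    - [0, 0, 0.02]
    - [0, 0, 0.03]
    - [0, 0, 0.025]
    - [0, 0, 0.015]
    - [0, 0, 0.009]
    - [0, 0, 0]
    - [0, 0, 0]
  dr:
    - [0, 0, 0]
    - [0, 0, 0]
    - [0, 0, 0]
    - [0, 0, 0]
    - [0, 0, 0]
    - [0, 0, 0]
    - [0, 0, 0]
    - [0, 0, 0]

```text
time_s: 11.9
ee_pos: [0.4332, 0.3001, 0.0001]
orientation: [3.14, -0.001, 1.67]
wrist_force: [-0.2, -0.7, 0.7]
width: 0.0941
grasp_force: 0.0
```

```bash
python3 - <<'E'
from bench import arm
from h import *
go(arm,[.4321,.3,-.0015],95.7)
E
```

```text
t 11.9 pos [4.332e-01 3.001e-01 1.000e-04] rpy [ 1.7989e+02 -4.0000e-02  9.5710e+01] w 0.0941 F [-0.2 -0.7  0.7] g 0.0
rotvec deg [ 0.11 -0.04  0.01]
shift before turn [ 0.     -0.0011  0.0016] after turn [ 0.     -0.0011  0.0016]
```

>>> arm_command:
  fingers: [0.08, 0.04, 0.04, 0.04, 0.04, 0.04, 0.04, 0.04]
  linear:
    - [0, 0, 0.001]
    - [0, 0, 0]
    - [0, 0, 0]
    - [0, 0, 0]
    - [0, 0, 0]
    - [0, 0, 0]
    - [0, 0, 0]
    - [0, 0, 0]
  dr:
    - [0, 0, 0]
    - [0, 0, 0]
    - [0, 0, 0]
    - [0, 0, 0]
    - [0, 0, 0]
    - [0, 0, 0]
    - [0, 0, 0]
    - [0, 0, 0]

```text
time_s: 12.7
ee_pos: [0.4319, 0.2999, -0.002]
orientation: [3.142, -0.0, 1.671]
wrist_force: [0.0, -0.7, 0.6]
width: 0.0516
grasp_force: 30.0
```

```bash
python3 - <<'E'
from bench import arm
from h import *
go(arm,[.6052,.1886,.12],95.7)
E
```

```text
t 12.7 pos [ 0.4319  0.2999 -0.002 ] rpy [180.    -0.    95.75] w 0.0516 F [ 0.  -0.7  0.6] g 30.0
rotvec deg [ 0.   -0.    0.05]
shift before turn [-0.1281  0.1613 -0.1219] after turn [-0.1279  0.1614 -0.122 ]
```

>>> arm_command:
  fingers: [0.04, 0.04, 0.04, 0.04, 0.04, 0.04, 0.04, 0.04]
  linear:
    - [0, 0, -0.02]
    - [0, 0, -0.045]
    - [0, 0, -0.035]
    - [-0.026, 0.033, 0]
    - [-0.03, 0.038, 0]
    - [-0.03, 0.038, 0]
    - [-0.026, 0.033, 0]
    - [-0.016, 0.0194, 0]
  dr:
    - [0, 0, 0]
    - [0, 0, 0]
    - [0, 0, 0]
    - [0, 0, 0]
    - [0, 0, 0]
    - [0, 0, 0]
    - [0, 0, 0]
    - [0, 0, 0]

```text
time_s: 13.5
ee_pos: [0.6076, 0.1863, 0.0975]
orientation: [3.141, 0.001, 1.669]
wrist_force: [0.8, -0.5, -1.6]
width: 0.0515
grasp_force: 30.0
```

>>> arm_command:
  fingers: [0.04, 0.04, 0.04, 0.04, 0.04, 0.04, 0.04, 0.04]
  linear:
    - [0, 0, 0]
    - [0, 0, 0]
    - [0, 0, 0.01]
    - [0, 0, 0.012]
    - [0, 0, 0.009]
    - [0, 0, 0.005]
    - [0, 0, 0]
    - [0, 0, 0]
  dr:
    - [0, 0, 0]
    - [0, 0, 0]
    - [0, 0, 0]
    - [0, 0, 0]
    - [0, 0, 0]
    - [0, 0, 0]
    - [0, 0, 0]
    - [0, 0, 0]

```text
time_s: 14.3
ee_pos: [0.6051, 0.1888, 0.0619]
orientation: [-3.141, -0.0, 1.671]
wrist_force: [0.7, -0.2, -1.1]
width: 0.0514
grasp_force: 30.0
```

```bash
python3 - <<'E'
from bench import arm
from h import *
go(arm,[.6052,.1886,.058],95.7)
E
```

```text
t 14.3 pos [0.6051 0.1888 0.0619] rpy [-179.99   -0.     95.75] w 0.0514 F [ 0.7 -0.2 -1.1] g 30.0
rotvec deg [-0.01 -0.    0.05]
shift before turn [-0.0002  0.0001  0.0039] after turn [-0.0002  0.0001  0.0039]
```

>>> arm_command:
  fingers: [0.04, 0.04, 0.04, 0.04, 0.04, 0.04, 0.04, 0.04]
  linear:
    - [0, 0, 0.001]
    - [0, 0, 0.001]
    - [0, 0, 0.0006]
    - [0, 0, 0.0005]
    - [0, 0, 0.0003]
    - [0, 0, 0.0003]
    - [0, 0, 0]
    - [0, 0, 0]
  dr:
    - [0, 0, 0]
    - [0, 0, 0]
    - [0, 0, 0]
    - [0, 0, 0]
    - [0, 0, 0]
    - [0, 0, 0]
    - [0, 0, 0]
    - [0, 0, 0]

```text
time_s: 15.1
ee_pos: [0.6052, 0.1886, 0.0582]
orientation: [-3.142, -0.0, 1.671]
wrist_force: [-0.0, -0.1, -2.0]
width: 0.0513
grasp_force: 30.0
```

>>> arm_command:
  fingers: [0.04, 0.04, 0.04, 0.04, 0.04, 0.04, 0.04, 0.04]
  linear:
    - [0, 0, 0.0003]
    - [0, 0, 0.0003]
    - [0, 0, 0.0002]
    - [0, 0, 0]
    - [0, 0, 0]
    - [0, 0, 0]
    - [0, 0, 0]
    - [0, 0, 0]
  dr:
    - [0, 0, 0]
    - [0, 0, 0]
    - [0, 0, 0]
    - [0, 0, 0]
    - [0, 0, 0]
    - [0, 0, 0]
    - [0, 0, 0]
    - [0, 0, 0]

```text
time_s: 15.9
ee_pos: [0.6053, 0.1886, 0.058]
orientation: [3.141, 0.0, 1.671]
wrist_force: [-2.1, -1.0, 5.2]
width: 0.0514
grasp_force: 30.0
```

>>> arm_command:
  fingers: [0.094, 0.094, 0.094, 0.094, 0.094, 0.094, 0.094, 0.094]
  linear:
    - [0, 0, 0]
    - [0, 0, 0]
    - [0, 0, 0]
    - [0, 0, 0]
    - [0, 0, 0]
    - [0, 0, -0.01]
    - [0, 0, -0.04]
    - [0, 0, -0.05]
  dr:
    - [0, 0, 0]
    - [0, 0, 0]
    - [0, 0, 0]
    - [0, 0, 0]
    - [0, 0, 0]
    - [0, 0, 0]
    - [0, 0, 0]
    - [0, 0, 0]

```text
time_s: 16.7
ee_pos: [0.6029, 0.1882, 0.1561]
orientation: [-3.135, 0.0, 1.671]
wrist_force: [0.6, -0.7, 0.3]
width: 0.0939
grasp_force: 0.0
```

```bash
python3 - <<'E'
from bench import arm
from h import *
go(arm,[.479,-.114,.2],100)
t=arm.read_camera("top");s=arm.read_camera("scene")
im=t["img"].astype(int)
hsv=cv2.cvtColor(t["img"],cv2.COLOR_RGB2HSV)
# column scans of extruder: print profile for a few columns
for u in (400,405,410,422,428,432):
    print(u,[tuple(x) for x in im[252:284,u]][::1] if u in(405,) else im[252:284,u].sum(1))
for u in (470,500,530,560): print(u,list(im[220:285,u,0]-im[220:285,u,2]))
v=np.arange(405,470); print('row along axis',[(int(u),tuple(im[int(round(268.4-(u-406.3)*.155)),u])) for u in v][::2])
E
```

```text
t 16.7 pos [0.6029 0.1882 0.1561] rpy [-1.7964e+02  2.0000e-02  9.5740e+01] w 0.0939 F [ 0.6 -0.7  0.3] g 0.0
rotvec deg [-0.36  0.01 -4.26]
shift before turn [-0.2883 -0.1538 -0.0428] after turn [-0.276  -0.1745 -0.0439]
400 [399 400 348 304 308 307 268 218 219 230 236 239 245 248 252 249 244 249
 244 242 228 226 218 220 203 190 213 348 399 396 399 400]
405 [(np.int64(124), np.int64(120), np.int64(108)), (np.int64(112), np.int64(104), np.int64(91)), (np.int64(112), np.int64(103), np.int64(90)), (np.int64(113), np.int64(103), np.int64(90)), (np.int64(113), np.int64(104), np.int64(91)), (np.int64(106), np.int64(97), np.int64(82)), (np.int64(93), np.int64(79), np.int64(62)), (np.int64(95), np.int64(75), np.int64(50)), (np.int64(103), np.int64(81), np.int64(52)), (np.int64(111), np.int64(84), np.int64(54)), (np.int64(116), np.int64(88), np.int64(56)), (np.int64(123), np.int64(94), np.int64(60)), (np.int64(126), np.int64(96), np.int64(60)), (np.int64(129), np.int64(98), np.int64(63)), (np.int64(132), np.int64(100), np.int64(63)), (np.int64(133), np.int64(102), np.int64(65)), (np.int64(13
[... 5963 characters left out ...]
(55))), (445, (np.int64(129), np.int64(123), np.int64(115))), (447, (np.int64(132), np.int64(125), np.int64(116))), (449, (np.int64(132), np.int64(125), np.int64(117))), (451, (np.int64(135), np.int64(129), np.int64(121))), (453, (np.int64(132), np.int64(126), np.int64(118))), (455, (np.int64(131), np.int64(124), np.int64(116))), (457, (np.int64(131), np.int64(124), np.int64(116))), (459, (np.int64(133), np.int64(126), np.int64(118))), (461, (np.int64(108), np.int64(99), np.int64(95))), (463, (np.int64(108), np.int64(99), np.int64(95))), (465, (np.int64(108), np.int64(100), np.int64(96))), (467, (np.int64(108), np.int64(99), np.int64(95))), (469, (np.int64(106), np.int64(99), np.int64(94)))]
```

```bash
python3 - <<'E'
from bench import arm
from h import *
t=arm.read_camera("top")
L=lambda u:257-.1655*(u-470)
w=lambda u,z=.125:onplane(t,u,L(u),z)
a,b=w(406),w(540);d=(b-a)/np.linalg.norm(b-a);print('dir',d,'angle',np.degrees(np.arctan2(-d[0],-d[1])), 'knob@406',a.round(4))
for n,u,z in[('left end',395.3,.125),('wood/ferrule',414.2,.137),('ferrule end',419.3,.138),('collar',443.8,.131),('collar top back',460.3,.152),('mouth',589,.125)]:
    print(n,np.dot(w(u,z)-a,d).round(4)*1000)
a2=onplane(t,405,268.3,.125);print('knob alt',a2,'perp off mm',1000*((a2-a)[0]*d[1]-(a2-a)[1]*d[0]))
def im(c,r): pass
s=arm.read_camera("scene");print('scene px knob',px(s,a),'collar',px(s,a+.067*d))
# row check
for n,u,v in[('check',0,0)]: pass
hs=cv2.resize(t["img"][150:270,190:400],None,fx=3.8,fy=3.8,interpolation=2)
cv2.imwrite("pics/m5.png",np.clip(hs.astype(float)*1.5,0,255).astype('u1')[:,:,::-1])
E
```

```text
dir [ 0.18042349 -0.98358902  0.        ] angle -10.39442798808528 knob@406 [ 0.4807 -0.1169  0.125 ]
left end -20.7
wood/ferrule 13.700000000000001
ferrule end 23.2
collar 71.9
collar top back 98.3
mouth 357.3
knob alt [ 0.47931702 -0.11502825  0.125     ] perp off mm 1.0173565479105418
scene px knob (np.float64(280.69600404505695), np.float64(177.4698617247468)) collar (np.float64(258.16661819589797), np.float64(164.23721803105946))
```

>>> arm_command:
  fingers: [0.094, 0.094, 0.094, 0.094, 0.094, 0.094, 0.094, 0.094]
  linear:
    - [0, 0, -0.04]
    - [-0.025, -0.016, 0]
    - [-0.043, -0.0277, 0]
    - [-0.043, -0.0277, 0]
    - [-0.043, -0.0277, 0]
    - [-0.043, -0.0277, 0]
    - [-0.043, -0.0277, 0]
    - [-0.0353, -0.0231, 0]
  dr:
    - [0, 0, -4.65]
    - [0, 0, 0]
    - [0, 0, 0]
    - [0, 0, 0]
    - [0, 0, 0]
    - [0, 0, 0]
    - [0, 0, 0]
    - [0, 0, 0]

```text
time_s: 17.7
ee_pos: [0.4799, -0.1104, 0.1958]
orientation: [-3.139, -0.001, 1.751]
wrist_force: [1.0, 0.1, -0.1]
width: 0.0941
grasp_force: 0.0
```

>>> arm_command:
  fingers: [0.08, 0.08, 0.08, 0.08, 0.08, 0.08, 0.08, 0.08]
  linear:
    - [0, 0, 0]
    - [0, 0, 0]
    - [0, 0, 0]
    - [0, 0, 0]
    - [0, 0, 0.02]
    - [0, 0, 0.02]
    - [0, 0, 0]
    - [0, 0, 0]
  dr:
    - [0, 0, 0]
    - [0, 0, 0]
    - [0, 0, 0]
    - [0, 0, 0]
    - [0, 0, 0]
    - [0, 0, 0]
    - [0, 0, 0]
    - [0, 0, 0]

```text
time_s: 18.5
ee_pos: [0.4825, -0.1079, 0.1573]
orientation: [-3.141, -0.001, 1.754]
wrist_force: [-0.2, 0.2, 0.2]
width: 0.08
grasp_force: 0.0
```

```bash
python3 - <<'E'
from bench import arm
from h import *
go(arm,[.4802,-.1142,.098],100.4)
s=arm.read_camera("scene");t=arm.read_camera("top")
st=arm.state();R=Ro.from_euler('xyz',st["orientation"])
im=cv2.resize(s["img"][50:215,170:390],(800,600),interpolation=2);k=800/220
for x,y in[(.008,.04),(-.008,.04),(.008,-.04),(.008,-.0525)]:
    u,v=px(s,st["ee_pos"]+R.apply([x,y,.014])+[0,0,.023]);cv2.circle(im,(int((u-170)*k),int((v-50)*k)),3,(255,0,0),-1)
b=cv2.resize(t["img"][160:250,205:395],(380,180),interpolation=2);im[420:,420:]=b
cv2.imwrite("pics/m6.png",np.clip(im.astype(float)*1.4,0,255).astype('u1')[:,:,::-1])
E
```

```text
t 18.5 pos [ 0.4825 -0.1079  0.1573] rpy [-1.7995e+02 -4.0000e-02  1.0049e+02] w 0.08 F [-0.2  0.2  0.2] g 0.0
rotvec deg [-0.05 -0.04  0.09]
shift before turn [-0.0058 -0.0033  0.0593] after turn [-0.0058 -0.0034  0.0593]
```

View pics/m6.png

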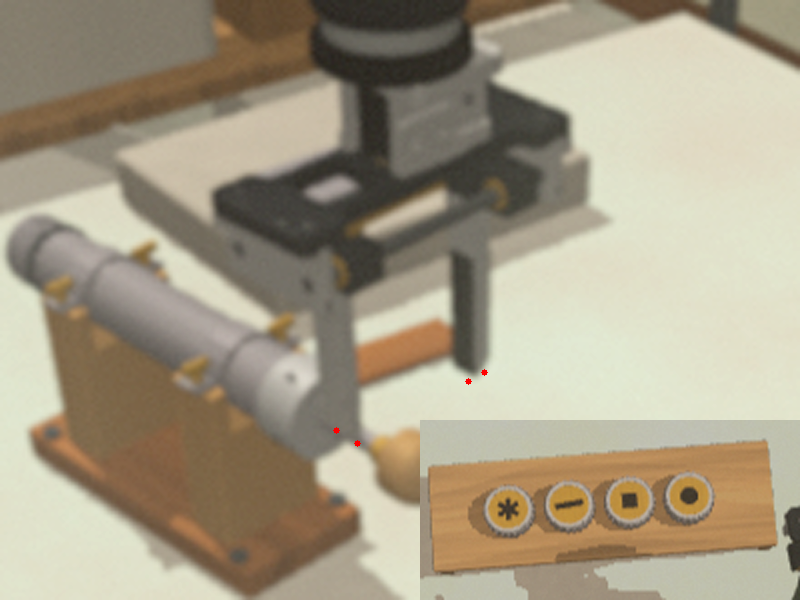

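The inset shows all four caps in one straight even row. Correcting sideways, then descending on the knob.

>>> arm_command:
  fingers: [0.08, 0.08, 0.08, 0.08, 0.08, 0.08, 0.08, 0.08]
  linear:
    - [-0.0058, -0.0033, 0]
    - [0, 0, 0]
    - [0, 0, 0.01]
    - [0, 0, 0.018]
    - [0, 0, 0.016]
    - [0, 0, 0.012]
    - [0, 0, 0.007]
    - [0, 0, 0]
  dr:
    - [0, 0, 0]
    - [0, 0, 0]
    - [0, 0, 0]
    - [0, 0, 0]
    - [0, 0, 0]
    - [0, 0, 0]
    - [0, 0, 0]
    - [0, 0, 0]

```text
time_s: 19.4
ee_pos: [0.4792, -0.1149, 0.0932]
orientation: [-3.14, -0.001, 1.752]
wrist_force: [-0.0, 0.3, -0.2]
width: 0.0802
grasp_force: 0.0
```

```bash
python3 - <<'E'
from bench import arm
from h import *
go(arm,[.4802,-.1142,.094],100.4)
E
```

```text
t 19.4 pos [ 0.4792 -0.1149  0.0932] rpy [-1.7988e+02 -8.0000e-02  1.0038e+02] w 0.0802 F [-0.   0.3 -0.2] g 0.0
rotvec deg [-0.12 -0.08 -0.02]
shift before turn [ 0.0005  0.0011 -0.0008] after turn [ 0.0005  0.0011 -0.0008]
```

>>> arm_command:
  fingers: [0.06, 0.045, 0.03, 0.03, 0.03, 0.03, 0.03, 0.03]
  linear:
    - [0.0005, 0.0005, 0]
    - [0, 0, 0]
    - [0, 0, 0]
    - [0, 0, 0]
    - [0, 0, 0]
    - [0, 0, 0]
    - [0, 0, 0]
    - [0, 0, 0]
  dr:
    - [0, 0, 0]
    - [0, 0, 0]
    - [0, 0, 0]
    - [0, 0, 0]
    - [0, 0, 0]
    - [0, 0, 0]
    - [0, 0, 0]
    - [0, 0, 0]

```text
time_s: 20.2
ee_pos: [0.4792, -0.1148, 0.0942]
orientation: [-3.139, -0.0, 1.752]
wrist_force: [-6.0, -1.6, 2.6]
width: 0.0392
grasp_force: 30.0
```

```bash
python3 - <<'E'
from bench import arm
from h import *
go(arm,[.4802,-.1142,.094],100.4)
st=arm.state();R=Ro.from_euler('xyz',st["orientation"]);print('F tool',R.inv().apply(st["wrist_force"]),'T tool',R.inv().apply(st["wrist_torque"]))
E
```

```text
t 20.2 pos [ 0.4792 -0.1148  0.0942] rpy [-1.7983e+02 -2.0000e-02  1.0040e+02] w 0.0392 F [-6.  -1.6  2.6] g 30.0
rotvec deg [-0.17 -0.02  0.  ]
shift before turn [0.0004 0.0011 0.0002] after turn [0.0004 0.0011 0.0002]
F tool [-0.53655808 -6.19810185 -2.60289716] T tool [ 0.91718894 -0.09238878 -0.0824689 ]
```

Gripped at 39.2 mm. There is a 6 N sideways load, so I'm easing that off and pulling the first bit.

>>> arm_command:
  fingers: [0.03, 0.03, 0.03, 0.03, 0.03, 0.03, 0.03, 0.03]
  linear:
    - [0, -0.0005, 0]
    - [0, 0, 0]
    - [0.002, 0, 0]
    - [0.004, 0, 0]
    - [0.004, 0, 0]
    - [0.004, 0, 0]
    - [0.002, 0, 0]
    - [0, 0, 0]
  dr:
    - [0, 0, 0]
    - [0, 0, 0]
    - [0, 0, 0]
    - [0, 0, 0]
    - [0, 0, 0]
    - [0, 0, 0]
    - [0, 0, 0]
    - [0, 0, 0]

```text
time_s: 21.0
ee_pos: [0.4771, -0.1003, 0.0945]
orientation: [-3.141, 0.003, 1.752]
wrist_force: [-4.2, -5.2, 0.3]
width: 0.0394
grasp_force: 30.0
```

```bash
cat >> h.py <<'E'
def ft(arm):
    go(arm,arm.state()["ee_pos"],100.4)
    st=arm.state();R=Ro.from_euler('xyz',st["orientation"]);print('F tool',R.inv().apply(st["wrist_force"]).round(1),'T tool',R.inv().apply(st["wrist_torque"]).round(2))
    d=np.array([.1804,-.9836,0]);q=st["ee_pos"]-[.4792,-.1148,.0942];print('drawn mm',-1000*q@d,'lat(tool y)',1000*(q@[.9836,.1804,0]))
E
python3 -c "
from bench import arm
from h import *
ft(arm)"
```

```text
t 21.0 pos [ 0.4771 -0.1003  0.0945] rpy [-1.7997e+02  1.6000e-01  1.0039e+02] w 0.0394 F [-4.2 -5.2  0.3] g 30.0
rotvec deg [-0.03  0.16 -0.01]
shift before turn [0. 0. 0.] after turn [0. 0. 0.]
F tool [-4.4 -5.1 -0.3] T tool [ 0.77 -0.71  0.07]
drawn mm 14.603372938221156 lat(tool y) 0.5893280046633792
```

>>> arm_command:
  fingers: [0.03, 0.03, 0.03, 0.03, 0.03, 0.03, 0.03, 0.03]
  linear:
    - [0, -0.0006, 0]
    - [0, -0.0006, 0]
    - [0.003, 0, 0]
    - [0.005, 0, 0]
    - [0.005, 0, 0]
    - [0.005, 0, 0]
    - [0.002, 0, 0]
    - [0, 0, 0]
  dr:
    - [0, 0, 0]
    - [0, 0, 0]
    - [0, 0, 0]
    - [0, 0, 0]
    - [0, 0, 0]
    - [0, 0, 0]
    - [0, 0, 0]
    - [0, 0, 0]

```text
time_s: 21.8
ee_pos: [0.4724, -0.0784, 0.0944]
orientation: [3.141, -0.001, 1.753]
wrist_force: [-0.4, -0.7, -0.1]
width: 0.0395
grasp_force: 30.0
```

```bash
python3 -c "
from bench import arm
from h import *
ft(arm)"
```

```text
t 21.8 pos [ 0.4724 -0.0784  0.0944] rpy [ 1.7998e+02 -7.0000e-02  1.0043e+02] w 0.0395 F [-0.4 -0.7 -0.1] g 30.0
rotvec deg [ 0.02 -0.07  0.03]
shift before turn [0. 0. 0.] after turn [0. 0. 0.]
F tool [-0.6 -0.5  0.1] T tool [-0.09  0.02 -0.05]
drawn mm 37.030317291982 lat(tool y) -0.16086128323743704
```

>>> arm_command:
  fingers: [0.03, 0.03, 0.03, 0.03, 0.03, 0.03, 0.03, 0.03]
  linear:
    - [0.003, 0, 0]
    - [0.005, 0, 0]
    - [0.006, 0, 0]
    - [0.006, 0, 0]
    - [0.005, 0, 0]
    - [0.003, 0, 0]
    - [0, 0, 0]
    - [0, 0, 0]
  dr:
    - [0, 0, 0]
    - [0, 0, 0]
    - [0, 0, 0]
    - [0, 0, 0]
    - [0, 0, 0]
    - [0, 0, 0]
    - [0, 0, 0]
    - [0, 0, 0]

```text
time_s: 22.6
ee_pos: [0.467, -0.051, 0.0943]
orientation: [-3.141, -0.002, 1.752]
wrist_force: [-0.1, 2.2, -0.9]
width: 0.0393
grasp_force: 30.0
```

```bash
python3 -c "
from bench import arm
from h import *
ft(arm)
s=arm.read_camera('scene')['img'];t=arm.read_camera('top')['img']
for n,im in(('s',s),('t',t)):
    h=im.astype(int);m=(h[...,0]>1.8*h[...,1])&(h[...,0]>60);
    m=m[:,:];ys,xs=np.nonzero(m);print(n,[(x,y) for x,y in zip(xs,ys) if (n=='s' and 230<x<320 and 130<y<220) or (n=='t' and 390<x<460 and 240<y<290)][:40])
"
```

```text
t 22.6 pos [ 0.467  -0.051   0.0943] rpy [-1.7998e+02 -1.1000e-01  1.0040e+02] w 0.0393 F [-0.1  2.2 -0.9] g 30.0
rotvec deg [-0.02 -0.11 -0.  ]
shift before turn [0. 0. 0.] after turn [0. 0. 0.]
F tool [2.2 0.3 0.9] T tool [-0.08  0.33 -0.13]
drawn mm 64.9853186279234 lat(tool y) -0.45287158978734376
s []
t []
```

>>> arm_command:
  fingers: [0.03, 0.03, 0.03, 0.03, 0.03, 0.03, 0.03, 0.03]
  linear:
    - [0.002, 0, 0]
    - [0.004, 0, 0]
    - [0.004, 0, 0]
    - [0.002, 0, 0]
    - [0.001, 0, 0]
    - [0, 0, 0]
    - [0, 0, 0]
    - [0, 0, 0]
  dr:
    - [0, 0, 0]
    - [0, 0, 0]
    - [0, 0, 0]
    - [0, 0, 0]
    - [0, 0, 0]
    - [0, 0, 0]
    - [0, 0, 0]
    - [0, 0, 0]

```text
time_s: 23.5
ee_pos: [0.465, -0.0389, 0.0944]
orientation: [-3.142, -0.001, 1.752]
wrist_force: [0.4, 0.9, -1.7]
width: 0.0394
grasp_force: 30.0
```

```bash
python3 -c "
from bench import arm
from h import *
ft(arm)
s=arm.read_camera('scene')['img'];t=arm.read_camera('top')['img']
for n,im,b in(('s',s,(230,320,120,210)),('t',t,(390,460,240,290))):
    h=im.astype(int);m=(h[...,0]>1.7*h[...,1])&(h[...,0]>40)
    ys,xs=np.nonzero(m[b[2]:b[3],b[0]:b[1]]);print(n,[(x+b[0],y+b[2]) for x,y in zip(xs,ys)][:60])
cv2.imwrite('pics/m7.png',np.clip(np.hstack([cv2.resize(s[130:205,225:325],(400,300),interpolation=2),cv2.resize(t[230:290,380:460],(400,300),interpolation=2)]).astype(float)*1.6,0,255).astype('u1')[:,:,::-1])
"
```

```text
t 23.5 pos [ 0.465  -0.0389  0.0944] rpy [-1.8000e+02 -4.0000e-02  1.0039e+02] w 0.0394 F [ 0.4  0.9 -1.7] g 30.0
rotvec deg [-0.   -0.04 -0.01]
shift before turn [0. 0. 0.] after turn [0. 0. 0.]
F tool [0.8 0.5 1.7] T tool [-0.17  0.03 -0.12]
drawn mm 77.20067082742366 lat(tool y) -0.3239084278289972
s []
t [(np.int64(440), np.int64(259)), (np.int64(440), np.int64(260)), (np.int64(441), np.int64(261)), (np.int64(441), np.int64(262)), (np.int64(441), np.int64(263)), (np.int64(441), np.int64(264))]
```

View pics/m7.png

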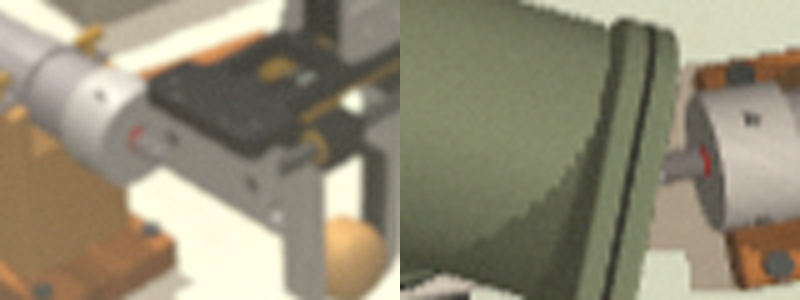

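About 4 mm of the red band now shows at the collar, at (441,262) in the top view. Drawing 4 mm more, then checking numerically.

>>> arm_command:
  fingers: [0.03, 0.03, 0.03, 0.03, 0.03, 0.03, 0.03, 0.03]
  linear:
    - [0.001, 0, 0]
    - [0.001, 0, 0]
    - [0.001, 0, 0]
    - [0.001, 0, 0]
    - [0, 0, 0]
    - [0, 0, 0]
    - [0, 0, 0]
    - [0, 0, 0]
  dr:
    - [0, 0, 0]
    - [0, 0, 0]
    - [0, 0, 0]
    - [0, 0, 0]
    - [0, 0, 0]
    - [0, 0, 0]
    - [0, 0, 0]
    - [0, 0, 0]

```text
time_s: 24.4
ee_pos: [0.4643, -0.0351, 0.0944]
orientation: [-3.142, -0.0, 1.752]
wrist_force: [0.2, -0.1, -2.1]
width: 0.0394
grasp_force: 30.0
```

```bash
cat > prof.py <<'E'
from bench import arm
from h import *
ft(arm)
d=np.array([.1804,-.9836,0]);K=np.array([.4802,-.1142,.125])
s=arm.read_camera('scene');t=arm.read_camera('top')
for n,c,off in(('t',t,[0,0,.006]),('s',s,[.0026,.0044,.004])):
    xs=np.arange(50,86,1.)/1000
    uv=np.array([px(c,K+x*d+off) for x in xs],np.float32)
    g=cv2.GaussianBlur(c['img'],(3,3),.5).astype(np.float32)
    q=cv2.remap(g,uv[:,0].reshape(1,-1),uv[:,1].reshape(1,-1),1)[0]
    print(n,uv[20].round(1),'R/G%',dict(zip((xs*1000).astype(int).tolist(),(100*q[:,0]/(q[:,1]+1)).astype(int).tolist())),'R',q[:,0].astype(int).tolist())
E
python3 prof.py
```

```text
t 24.4 pos [ 0.4643 -0.0351  0.0944] rpy [-1.8000e+02 -1.0000e-02  1.0039e+02] w 0.0394 F [ 0.2 -0.1 -2.1] g 30.0
rotvec deg [-0.   -0.01 -0.01]
shift before turn [0. 0. 0.] after turn [0. 0. 0.]
F tool [-0.2  0.1  2.1] T tool [-0.18 -0.2  -0.13]
drawn mm 81.03924017012388 lat(tool y) -0.29878335593628613
t [441.3 261.5] R/G% {50: 107, 51: 106, 52: 105, 53: 106, 54: 106, 55: 107, 56: 107, 57: 107, 58: 106, 59: 106, 60: 105, 61: 107, 62: 110, 63: 118, 64: 141, 65: 211, 66: 274, 67: 296, 68: 280, 69: 242, 70: 180, 71: 129, 72: 111, 73: 104, 74: 103, 75: 103, 76: 104, 77: 105, 78: 105, 79: 105, 80: 104, 81: 104, 82: 104, 83: 104, 84: 104, 85: 103} R [102, 92, 81, 78, 76, 76, 76, 76, 76, 76, 76, 76, 76, 78, 81, 88, 92, 93, 91, 87, 77, 66, 63, 65, 83, 107, 119, 127, 129, 130, 130, 130, 131, 131, 131, 131]
s [258.  163.9] R/G% {50: 103, 51: 103, 52: 103, 53: 103, 54: 104, 55: 104, 56: 104, 57: 104, 58: 104, 59: 104, 60: 105, 61: 106, 62: 110, 63: 116, 64: 123, 65: 135, 66: 150, 67: 166, 68: 174, 69: 180, 70: 181, 71: 164, 72: 149, 73: 135, 74: 125, 75: 115, 76: 108, 77: 105, 78: 103, 79: 101, 80: 101, 81: 101, 82: 101, 83: 101, 84: 102, 85: 102} R [105, 104, 103, 101, 99, 96, 93, 91, 90, 89, 89, 90, 91, 92, 94, 96, 98, 99, 101, 102, 104, 101, 99, 96, 94, 91, 88, 88, 87, 86, 86, 86, 86, 86, 87, 88]
```

>>> arm_command:
  fingers: [0.03, 0.03, 0.03, 0.03, 0.03, 0.03, 0.03, 0.03]
  linear:
    - [0.001, 0, 0]
    - [0.0015, 0, 0]
    - [0.001, 0, 0]
    - [0.001, 0, 0]
    - [0.0005, 0, 0]
    - [0, 0, 0]
    - [0, 0, 0]
    - [0, 0, 0]
  dr:
    - [0, 0, 0]
    - [0, 0, 0]
    - [0, 0, 0]
    - [0, 0, 0]
    - [0, 0, 0]
    - [0, 0, 0]
    - [0, 0, 0]
    - [0, 0, 0]

```text
time_s: 25.3
ee_pos: [0.4633, -0.0302, 0.0944]
orientation: [-3.141, -0.0, 1.752]
wrist_force: [0.3, -0.0, -2.2]
width: 0.0394
grasp_force: 30.0
```

```bash
python3 prof.py
```

```text
t 25.3 pos [ 0.4633 -0.0302  0.0944] rpy [-1.7999e+02 -2.0000e-02  1.0039e+02] w 0.0394 F [ 0.3 -0.  -2.2] g 30.0
rotvec deg [-0.01 -0.02 -0.01]
shift before turn [0. 0. 0.] after turn [0. 0. 0.]
F tool [-0.1  0.3  2.2] T tool [-0.1  -0.18 -0.17]
drawn mm 86.09646456742237 lat(tool y) -0.3276554488813352
t [441.3 261.5] R/G% {50: 107, 51: 107, 52: 106, 53: 106, 54: 106, 55: 106, 56: 107, 57: 110, 58: 120, 59: 162, 60: 217, 61: 260, 62: 294, 63: 305, 64: 313, 65: 314, 66: 309, 67: 300, 68: 249, 69: 193, 70: 151, 71: 120, 72: 108, 73: 104, 74: 104, 75: 104, 76: 104, 77: 104, 78: 104, 79: 104, 80: 104, 81: 104, 82: 104, 83: 104, 84: 104, 85: 103} R [102, 92, 82, 79, 77, 76, 76, 76, 77, 84, 89, 92, 93, 93, 94, 94, 94, 93, 89, 83, 74, 64, 63, 65, 83, 108, 119, 127, 129, 130, 130, 130, 130, 130, 130, 131]
s [258.  163.9] R/G% {50: 104, 51: 104, 52: 103, 53: 103, 54: 104, 55: 104, 56: 106, 57: 109, 58: 113, 59: 122, 60: 134, 61: 148, 62: 166, 63: 189, 64: 214, 65: 222, 66: 224, 67: 222, 68: 202, 69: 185, 70: 169, 71: 148, 72: 133, 73: 120, 74: 114, 75: 108, 76: 104, 77: 103, 78: 101, 79: 101, 80: 101, 81: 101, 82: 101, 83: 101, 84: 101, 85: 100} R [109, 107, 105, 102, 99, 95, 94, 92, 92, 94, 96, 98, 100, 103, 104, 104, 104, 104, 103, 102, 100, 97, 95, 92, 91, 89, 87, 87, 86, 86, 86, 86, 86, 86, 87, 87]
```

>>> arm_command:
  fingers: [0.03, 0.03, 0.03, 0.03, 0.03, 0.03, 0.03, 0.03]
  linear:
    - [0.0005, 0, 0]
    - [0.0005, 0, 0]
    - [0.0005, 0, 0]
    - [0, 0, 0]
    - [0, 0, 0]
    - [0, 0, 0]
    - [0, 0, 0]
    - [0, 0, 0]
  dr:
    - [0, 0, 0]
    - [0, 0, 0]
    - [0, 0, 0]
    - [0, 0, 0]
    - [0, 0, 0]
    - [0, 0, 0]
    - [0, 0, 0]
    - [0, 0, 0]

```text
time_s: 26.2
ee_pos: [0.4631, -0.0288, 0.0944]
orientation: [-3.142, -0.0, 1.752]
wrist_force: [-0.4, -2.4, -2.2]
width: 0.0395
grasp_force: 30.0
```

```bash
python3 prof.py
```

```text
t 26.2 pos [ 0.4631 -0.0288  0.0944] rpy [-180.     -0.    100.39] w 0.0395 F [-0.4 -2.4 -2.2] g 30.0
rotvec deg [-0.   -0.   -0.01]
shift before turn [0. 0. 0.] after turn [0. 0. 0.]
F tool [-2.3 -0.8  2.2] T tool [-0.16 -0.25 -0.1 ]
drawn mm 87.45007210495802 lat(tool y) -0.3294035664028833
t [441.3 261.5] R/G% {50: 106, 51: 105, 52: 105, 53: 106, 54: 107, 55: 108, 56: 114, 57: 138, 58: 173, 59: 223, 60: 273, 61: 288, 62: 298, 63: 301, 64: 299, 65: 288, 66: 262, 67: 226, 68: 170, 69: 126, 70: 110, 71: 105, 72: 104, 73: 103, 74: 104, 75: 104, 76: 104, 77: 104, 78: 104, 79: 104, 80: 104, 81: 104, 82: 104, 83: 104, 84: 104, 85: 103} R [101, 92, 82, 79, 77, 77, 77, 81, 85, 89, 92, 93, 93, 93, 93, 93, 92, 89, 83, 75, 68, 63, 63, 65, 83, 107, 119, 127, 128, 129, 129, 130, 130, 130, 130, 130]
s [258.  163.9] R/G% {50: 103, 51: 103, 52: 103, 53: 104, 54: 104, 55: 105, 56: 111, 57: 118, 58: 127, 59: 142, 60: 159, 61: 180, 62: 197, 63: 219, 64: 238, 65: 229, 66: 213, 67: 198, 68: 174, 69: 155, 70: 139, 71: 126, 72: 117, 73: 109, 74: 106, 75: 104, 76: 103, 77: 102, 78: 102, 79: 102, 80: 102, 81: 102, 82: 102, 83: 102, 84: 102, 85: 101} R [109, 107, 105, 102, 99, 96, 95, 95, 95, 97, 99, 101, 103, 105, 106, 105, 103, 102, 100, 99, 96, 94, 92, 90, 89, 88, 86, 86, 86, 86, 86, 86, 86, 87, 88, 89]
```

The trailing edge now moves with the leading edge, so the band is fully out, about 1–2 mm clear of the collar. The grip is steady at 30 N and the side load is under 1 N. Handing in.

```bash
python3 -c "
from bench import arm
print(arm.close_job())"
```

```text
the job is handed in; nothing more can be done
None
```

I handed the job in after about 26 s of the 54 s allowed: all four die caps stand in one straight row about 60 mm centre to centre, and the plunger is drawn back with the whole red band about 1–2 mm clear of the collar and the knob still gripped. The hand-in returned no verdict.

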